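# Gauge an awl handle's ferrule, go and no-go

### The job

Take the tall awl handle out of the stock block and check its brass ferrule in the bench gauge: slide it upright from the flared mouth right through the go gap, then press it on against the no-go jaws with about 8 N for one second to show that they stop it, never pressing on the gauge with more than 20 N. Then stand the handle, fully down, in the empty hole of the checked block and let go; leave everything else on the bench where it is.

Things in the scene. Friction and masses are not known exactly. Their poses are not given: they have to be found in the camera images.
- handle: Tall turned awl handle, 102 mm, about 90 g, upright in the stock block, ferrule down on the hole's floor. Origin: centre of its flat lower end; z up the handle. Round: brass ferrule 20 mm diameter, z 0 to 37 mm; wood 28 mm diameter, straight from z 41 to 76 mm (grasp about z = 60); neck and round top above. With one finger ahead and one behind along the push it tilts least.
- stock: Fixed wooden block 60 x 150 x 34 mm, origin at the centre of its underside, z up, long side along y. Two round blind holes, 22.5 mm wide, 26 mm deep (floor 8 mm above the bench): at y = +40 mm with the tall handle, at y = -40 mm with a short one.
- checked_hole0 (a point): Centre of the mouth, 34 mm above the bench, of the empty hole in the checked block (fixed, same as the stock block). Hole 22.5 mm wide, 26 mm deep, 2 mm chamfer: a handle fully down has its lower end 26 mm under this point. A short handle stands in the other hole, 80 mm away along the block's -y.
- gauge: Plain steel gap gauge fixed to the bench, open on top, no floor. Origin on the bench on the channel's centre line; x along the channel in the push direction, z up. Walls 34 mm high, outer faces y = +-32 mm. Flared mouth x = -43 to -35 mm, narrowing from 38 to 22 mm; go gap 22 mm wide, x = -35 to -11; then a pocket 40 mm wide. Slide with the ferrule's lower end 3 to 18 mm over the bench.
- gauge_pocket (a point): Point on the bench at x = +10 mm on the gauge's centre line, axes as the gauge's. Ahead in the pocket: no-go jaws 16 mm apart, set by an adjuster with faces anywhere 10 to 30 mm beyond this point; a ferrule touches them with its axis 6 mm short of the faces. They give on springs, 1 mm per 2.5 N, up to 10 mm. Cross strip behind them, 38 mm high. Lift out upwards or draw back.
- stub_a: Bystander: short mushroom-headed handle, 72 mm, in the stock block's other hole. Origin: centre of its lower end.
- stub_b: Bystander: short mushroom-headed handle, 72 mm, in the checked block's other hole. Origin: centre of its lower end.
- polish_tin: Bystander: flat round tin, 72 mm wide, 26 mm high, on the bench. Origin under its centre.
- glue_jar: Bystander: jar 60 mm wide, 75 mm high, on the bench. Origin under its centre.
- hammer: Bystander: hammer lying on the bench. Origin under its middle.
- brush: Bystander: hand brush lying on the bench. Origin under its middle.
- heel_rubber: Bystander: black D-shaped rubber heel piece, 64 mm wide, 8 mm thick, on the bench. Origin under its middle.
Not all that is in view belongs to the job. What is shaped like the handle but blue is not meant.

How it is judged:
By the outcome, as a careful person would: the job done as asked, in the order asked, and still so for the second after the job is handed in, with the robot touching nothing.
It also fails if it takes over 64 s, if anything falls off the work surface, if the arm or the gripper's body presses on something with over 40 N, if the wrist force passes 120 N, or if a joint passes its speed limit or range.

### The arm

A 7-joint arm with a two-finger parallel gripper is mounted at the origin on the work surface. World frame = base frame: x ahead of the robot, y to its left, z up, the work surface at z = 0. Lengths are in m, angles in rad, forces in N, time in s.
With the tool pointing down it reaches from about 0.425 to 0.95 m from the base axis. Payload 4.7 kg.
Tool frame: the origin (TCP) lies between the finger pads; the fingertips stand 25 mm ahead of it and the grasp point (between the pads) lies 6 mm ahead of it; x points along the fingers, z is the direction in which the jaws open and shut, and the axes are right-handed (so a half turn about x gives the same grasp; the last joint's range is limited). The gripper opens to 85 mm and grips with 20 to 120 N. Pads are 22 mm wide; open, the fingers measure 114 mm over their backs; the gripper's body (76 mm by 85 mm) begins 54 mm behind the grasp point. The pads swing forward as they close: fully open they stand 13 mm farther back than shut.
Start: joints at [1.183, 0.469, -0.049, 1.532, 0.024, 1.141, -0.082], TCP at [0.237, -0.632, 0.256] pointing down, gripper open.
Joint ranges: [-2.59, 2.59], [-0.33, 1.99], [-1.39, 1.29], [0.1, 2.45], [-1.04, 4.18], [0.21, 1.99], [-2.66, 2.66]. Speed limits (rad/s): [2.57, 2.57, 3.14, 3.14, 3.14, 3.14, 3.14].

### API

Orientations are given as a 3x3 rotation matrix whose columns are the frame's x, y, z axes.
In Python, from rig import * gives the robot as it stands. Calls block until the motion is done:
- movep(position, orientation): joint-space move of the TCP to a pose.
- move_l(position, attitude=None, feed=0.15, until_force=None): straight line of the TCP; attitude=None keeps the orientation; feed is the mean speed in m/s. With until_force (N) it stops when the force on the tool has changed by that much, and returns True; else False.
- move_joints(angles): joint-space move.
- command_gripper(opening, newtons=None): finger opening in m; newtons is the grip in N (None keeps the last); returns when the fingers have stopped.
- sleep(seconds).
- inverse_kinematics(position, orientation): joint angles nearest the present ones, or None.
- sense(): the state.
- camera(name): name is "scene" or "top" or "wrist"; returns (picture, depth): 480x640x3 uint8, red, green, blue; 480x640 float32, m along the optical axis (not along the pixel's ray), 0 where there is no reading.
- camera_params(name): a dict with "K" (3x3 intrinsics, pixels), "position" and "rotation" of the camera in the world; the wrist camera has in their place "tool_from_camera" (4x4, takes a point from camera to tool coordinates, whose origin is the TCP and whose axes are the tool frame's). Camera axes: x right, y down, z forward; pixel columns grow to the right and rows downward; lengths in m; the calibration is good to about 2 mm. A picture is of the moment at which its call begins: read the wrist's pose just before it. camera_params takes no time and is no camera call.
A pose or a line that the arm cannot do raises Unreachable and nothing moves.
- finish_job(): hands the job in, once; it reports no verdict.
The state is a dict: "time_s": time; "joint_pos": joint angles; "qd": joint speeds; "joint_efforts": joint torques, N m; "position": TCP position; "tcp_rot": TCP orientation; "wrist_force": force on the tool from outside, world axes, zero at the start; "ft_torque": the same for the moment, N m; "finger_gap": finger opening in m.
Only numpy, scipy, OpenCV 4.12 (cv2) and the standard library are available. Lean on these libraries where they do the work, as an engineer would, in place of code of your own. Each camera call takes 0.05 s, during which the arm holds its last target.

## Working session

There is one attempt and no reset: what is moved stays moved. The work goes in short steps, each a Python script; the robot and the scene stay as the last script left them, time stands still between calls to the robot, and variables do not carry over. Pictures are saved under pics/ and viewed, and the job is handed in when it is done.

```bash
ls; mkdir -p pics; python3 - <<'E'
from rig import *
import cv2,numpy as np
for n in ["scene","top"]:
    im,d=camera(n); cv2.imwrite(f"pics/{n}0.png",im[:,:,::-1]); np.save(f"pics/{n}0.npy",d); np.save(f"pics/{n}0im.npy",im)
    p=camera_params(n); print(n,p)
print(camera_params("wrist"))
s=sense(); print(s)
E
```

```text
pics
scene {'K': array([[459.65296968,   0.        , 327.80624121],
       [  0.        , 459.65296968, 240.77688552],
       [  0.        ,   0.        ,   1.        ]]), 'position': array([ 1.06610256, -0.32599178,  0.64096759]), 'rotation': array([[ 0.56523792,  0.55734613, -0.60817052],
       [ 0.82492637, -0.38332444,  0.41540204],
       [-0.00160391, -0.73649689, -0.67643903]])}
top {'K': array([[543.91481799,   0.        , 325.296992  ],
       [  0.        , 543.91481799, 242.74904948],
       [  0.        ,   0.        ,   1.        ]]), 'position': array([0.41056503, 0.02296341, 1.21492292]), 'rotation': array([[-0.01832769, -0.99545963,  0.09340353],
       [-0.99948076,  0.01576501, -0.02810108],
       [ 0.02650099, -0.09387006, -0.99523169]])}
{'K': array([[419.24454785,   0.        , 324.16248698],
       [  0.        , 419.24454785, 236.68573352],
       [  0.        ,   0.        ,   1.        ]]), 'tool_from_camera': array([[ 1.00999832e-03, -2.62288301e-01,  9.64989030e-01,
        -1.16624526e-01],
       [-5.47151952e-06, -9.64989523e-01, -2.62288429e-01,
     
[... 330 characters left out ...]
qd': array([-1.54604792e-03, -1.02075246e-03,  7.61314050e-04, -1.85133305e-03,
       -9.56580472e-04, -5.11431591e-04, -5.94424438e-05]), 'joint_efforts': array([ 3.67543535e-04, -5.11517966e+01, -4.70765017e-02, -2.38391000e+01,
        1.08073937e-02,  4.38614952e-03,  2.42094281e-06]), 'position': array([ 0.23688095, -0.63155293,  0.25534626]), 'tcp_rot': array([[-6.83795154e-04,  9.36306672e-01,  3.51182785e-01],
       [ 1.63975931e-03,  3.51183445e-01, -9.36305238e-01],
       [-9.99998422e-01, -6.43857423e-05, -1.77545512e-03]]), 'wrist_force': array([ 0.49160667, -0.24654057,  0.20931192]), 'ft_torque': array([0.04072211, 0.01623065, 0.06254367]), 'finger_gap': 0.08532739366195105}
```

View pics/scene0.png

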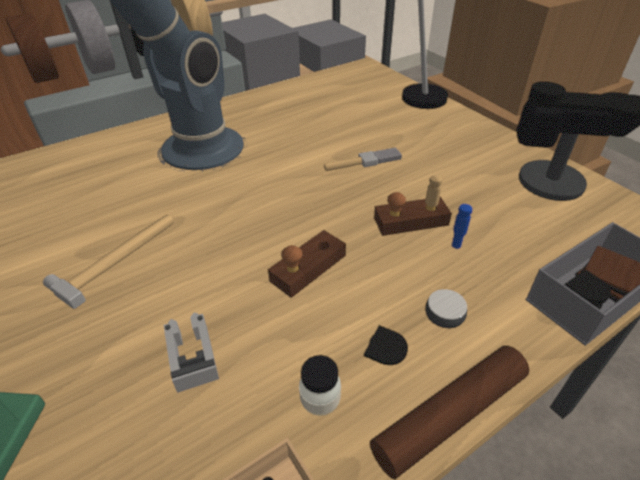

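View pics/top0.png

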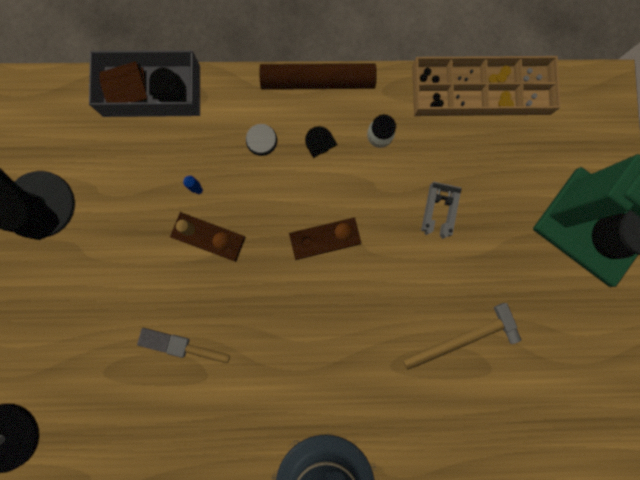

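The pale tall handle is at scene (433,193) / top (182,227). It could be confused with three things:
- the blue one, scene (462,225) / top (193,185)
- stub_a, scene (397,205) / top (220,240)
- stub_b, scene (292,258) / top (342,230)

By the description I choose the pale one. The gauge is at top (441,210), with its cross strip on the far side. Next I'll measure it and take close crops.

```bash
cat > h.py <<'E'
import numpy as np,cv2
def ray(p,R,t,u,v):
    K=p["K"]; d=np.array([(u-K[0,2])/K[0,0],(v-K[1,2])/K[1,1],1.0]); return R@d
def onz(p,u,v,z,R=None,t=None):
    R=p["rotation"] if R is None else R; t=p["position"] if t is None else t
    d=ray(p,R,t,u,v); return t+d*(z-t[2])/d[2]
def wpose(p,s):
    T=p["tool_from_camera"]; R=s["tcp_rot"]@T[:3,:3]; t=s["position"]+s["tcp_rot"]@T[:3,3]; return R,t
def proj(p,X,R=None,t=None):
    R=p["rotation"] if R is None else R; t=p["position"] if t is None else t
    c=R.T@(np.asarray(X)-t); K=p["K"]; return K[0,0]*c[0]/c[2]+K[0,2],K[1,1]*c[1]/c[2]+K[1,2]
E
python3 - <<'E'
from rig import *
from h import *
p=camera_params("top")
for n,u,v,z in [("handle top",182,227,.110),("stuba",220,240,.08),("stubb",342,230,.08),("hole",307,242,.034),("gauge L mouth",429,233,.034),("gauge R mouth",449,235,.034),("strip mid",447,188,.038),("blue",193,185,.05)]:
    print(n,onz(p,u,v,z).round(3))
im=np.load("pics/top0im.npy")
c=im[170:270,150:480][:,:,::-1]; 
cv2.imwrite("pics/c1.png",cv2.resize(c,None,fx=2.4,fy=2.4,interpolation=2))
c=np.load("pics/scene0im.npy")[160:300,260:500][:,:,::-1]
cv2.imwrite("pics/c2.png",cv2.resize(c,None,fx=3.3,fy=3.3,interpolation=2))
E
```

```text
handle top [0.551 0.282 0.11 ]
stuba [0.526 0.211 0.08 ]
stubb [ 0.543 -0.045  0.08 ]
hole [0.524 0.029 0.034]
gauge L mouth [ 0.539 -0.239  0.034]
gauge R mouth [ 0.534 -0.283  0.034]
strip mid [ 0.638 -0.281  0.038]
blue [0.65  0.274 0.05 ]
```

View pics/c1.png

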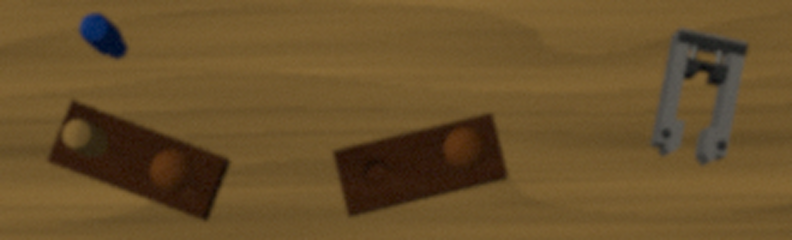

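View pics/c2.png

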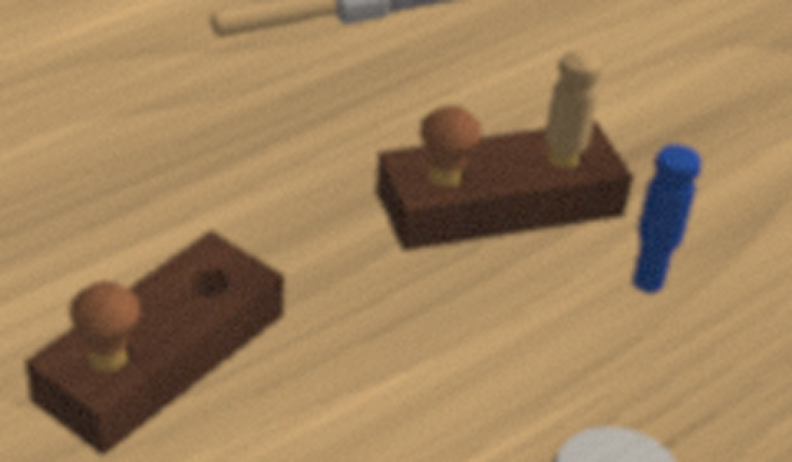

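The crop confirms it: a pale tall handle with a brass ferrule, in the stock block next to stub_a, 76 mm away (nominal 80). Next are close wrist views of the gauge, the empty hole and the stock.

```bash
cat >> h.py <<'E'
def att(yaw):  # jaw dir at world yaw
    x=np.array([0,0,-1.]); z=np.array([np.cos(yaw),np.sin(yaw),0]); return np.column_stack([x,np.cross(z,x),z])
def snap(name):
    from rig import sense,camera
    s=sense(); im,d=camera("wrist"); cv2.imwrite(f"pics/{name}.png",im[:,:,::-1])
    np.savez(f"pics/{name}.npz",im=im,d=d,R=s["tcp_rot"],p=s["position"]); return im,d
def load(name):
    f=np.load(f"pics/{name}.npz"); return f["im"],f["d"],dict(tcp_rot=f["R"],position=f["p"])
E
python3 - <<'E'
from rig import *
from h import *
for nm,P,y in [("g",[.588,-.272,.17],-.2),("h",[.524,.029,.17],.25),("s",[.551,.282,.22],-.33)]:
    for k in (0,np.pi):
        q=inverse_kinematics(P,att(y+k)); print(nm,k,None if q is None else q.round(2))
E
```

```text
g 0 [ 0.65  0.54 -0.39  1.67  0.24  0.98 -0.03]
g 3.141592653589793 [-0.33  0.77  1.11  1.73 -0.75  1.14 -2.33]
h 0 [ 0.44  0.42 -0.72  1.95  0.35  0.9  -0.21]
h 3.141592653589793 [-0.96  0.54  1.12  2.02 -0.6   0.96 -2.41]
s 0 [ 0.18  0.65 -1.09  1.67  0.61  1.2  -1.38]
s 3.141592653589793 [ 0.22  0.7  -1.18  1.67  0.68  1.24  1.7 ]
```

```bash
python3 - <<'E'
from rig import *
from h import *
movep([.588,-.272,.17],att(-.2)); print(sense()["time_s"]); snap("wg")
movep([.524,.029,.17],att(.25)); print(sense()["time_s"]); snap("wh")
movep([.551,.282,.22],att(-.33)); print(sense()["time_s"],sense()["position"]); snap("ws")
E
```

```text
1.95
3.175
4.2417 [0.55178429 0.2798159  0.21935265]
```

View pics/wg.png

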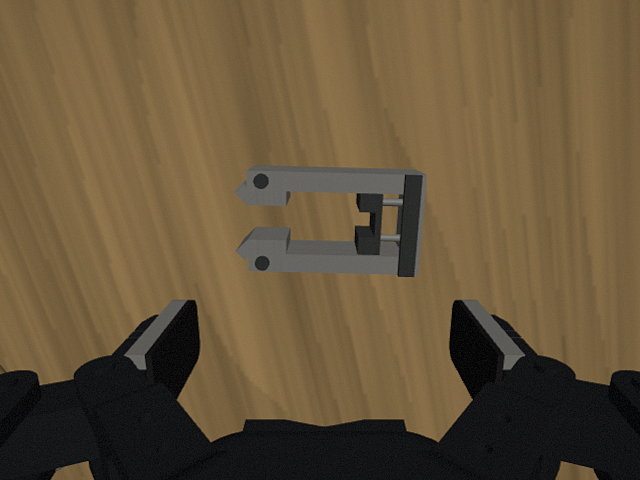

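View pics/wh.png

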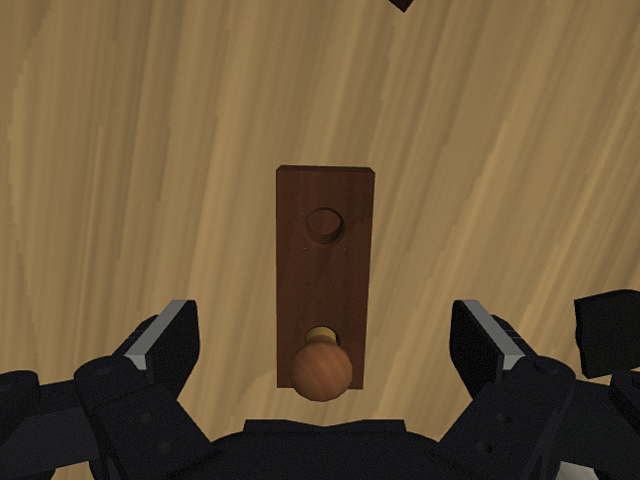

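View pics/ws.png

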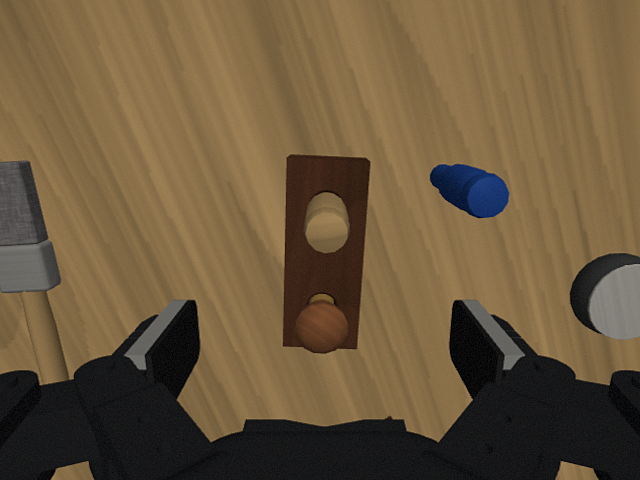

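The views show:
- **wg:** the mouth tips at (237,191) and (237,252), the go blocks ending at col 290, the dark jaw faces at col 357 and the strip at cols 400–424.
- **wh:** the hole at (324,226), with stub_b at (322,368).
- **ws:** the tall handle at (327,222), its top at about (327,240), and the blue decoy away to the right.

I'll zoom in for exact edges.

```bash
python3 - <<'E'
from h import *
c=load("wg")[0][155:290,225:435][:,:,::-1]; cv2.imwrite("pics/zg.png",cv2.resize(c,None,fx=3.8,fy=3.8,interpolation=cv2.INTER_NEAREST))
a=load("wh")[0][155:255,265:385][:,:,::-1]; b=load("ws")[0][145:265,275:385][:,:,::-1]
a=cv2.resize(a,(480,400),interpolation=0); b=cv2.resize(b,(320,349),interpolation=0)
cv2.imwrite("pics/zh.png",a); b=cv2.resize(load("ws")[0][145:265,275:385][:,:,::-1],None,fx=4,fy=4,interpolation=0); cv2.imwrite("pics/zs.png",b)
E
```

```text
(no output)
```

View pics/zg.png

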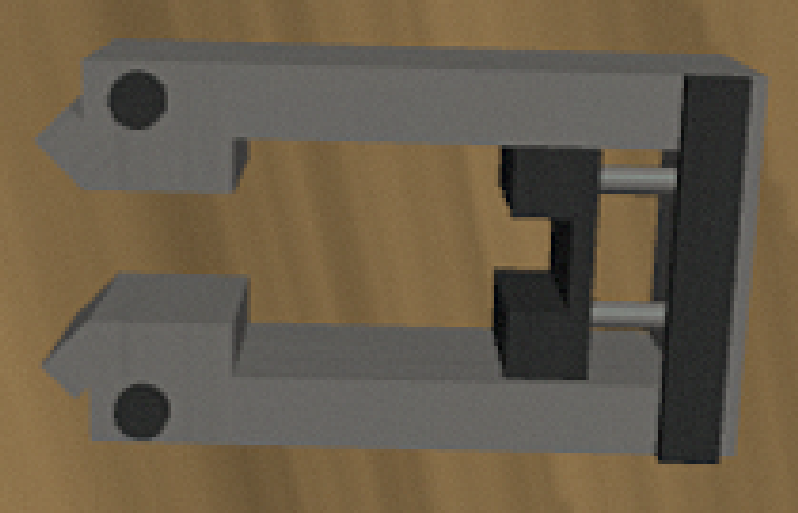

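View pics/zh.png

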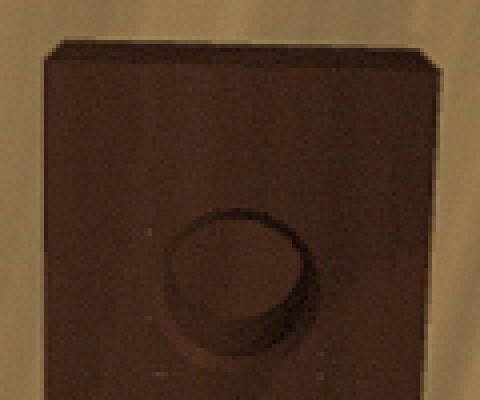

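View pics/zs.png

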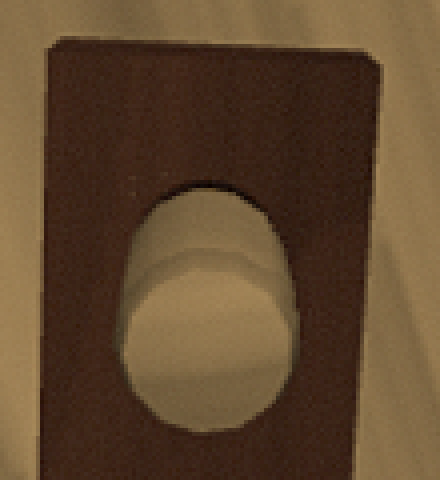

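```bash
python3 - <<'E'
from h import *
out=[]
for nm,(r0,r1,c0,c1) in [("wh",(180,270,280,370)),("ws",(145,265,275,385))]:
    c=load(nm)[0][r0:r1,c0:c1][:,:,::-1].astype(float)
    c=np.clip((c-10)*(2.8 if nm=="wh" else 2),0,255).astype(np.uint8)
    out.append(cv2.resize(c,(395,395 if nm=="wh" else 431),interpolation=cv2.INTER_CUBIC))
out=[cv2.copyMakeBorder(o,0,431-o.shape[0],0,5,0) for o in out]
cv2.imwrite("pics/z2.png",np.hstack(out))
E
```

```text
(no output)
```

View pics/z2.png

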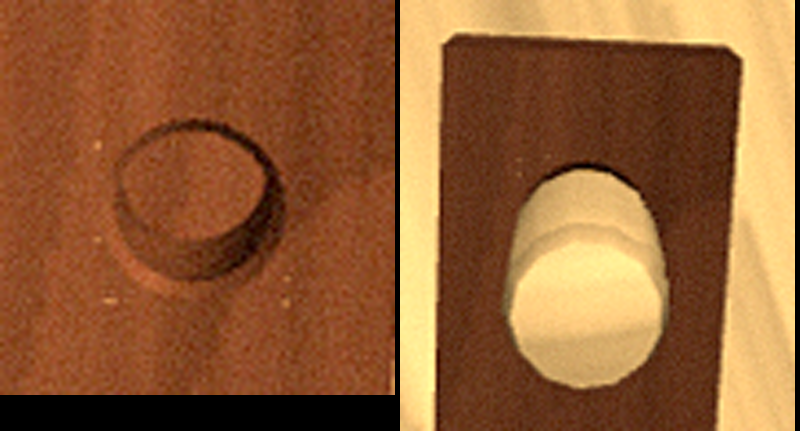

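```bash
python3 - <<'E'
from rig import camera_params
from h import *
p=camera_params("wrist")
def W(nm,u,v,z):
    im,d,s=load(nm); R,t=wpose(p,s); return onz(p,u,v,z,R,t)
f=lambda x,y:((x+.5)/3.8-.5+225,(y+.5)/3.8-.5+155)
G={}
for n,x,y in [("UoutL",84,62),("UoutR",680,76),("UgoL",84,188),("UgoR",232,193),("UpkL",236,138),("UpkR",682,149),("LgoL",104,322),("LgoR",232,322),("LpkL",236,378),("LpkR",658,385),("LoutL",90,440),("LoutR",658,455)]:
    G[n]=W("wg",*f(x,y),.034)[:2]; print(n,G[n].round(4))
g=lambda a,b:(np.linalg.norm(G[a]-G[b])*1e3).round(1)
print("go",g("UgoR","LgoR"),"out",g("UoutL","LoutL"),"pk",g("UpkL","LpkL"))
for a,b in [("UoutL","UoutR"),("UpkL","UpkR"),("LpkL","LpkR"),("LoutL","LoutR")]:
    v=G[b]-G[a]; print(a,np.arctan2(v[1],v[0]))
f=lambda x,y:((x+.5)/4-.5+265,(y+.5)/4-.5+155)
H=W("wh",*f(241.5,282),.034); print("hole",H)
for q in [(163,282),(320,282),(241,208),(241,357)]: print(W("wh",*f(*q),.034).round(4))
f=lambda x,y:((x+.5)/4-.5+275,(y+.5)/4-.5+145)
for z in (.1,.105,.11): print("hand",W("ws",*f(210,347),z))
im,d,s=load("ws"); print(s["position"], d[200:250:8,327])
R,t=wpose(p,s)
for v in (205,225,240,250): print(v, (t+ray(p,R,t,327,v)*d[v,327]).round(4))
E
```

```text
UoutL [ 0.5485 -0.227 ]
UoutR [ 0.6402 -0.2482]
UgoL [ 0.5435 -0.2466]
UgoR [ 0.5666 -0.2522]
UpkL [ 0.5693 -0.2436]
UpkR [ 0.6387 -0.2597]
LgoL [ 0.5411 -0.269 ]
LgoR [ 0.5618 -0.2732]
LpkL [ 0.5602 -0.2828]
LpkR [ 0.6287 -0.2981]
LoutL [ 0.5337 -0.2885]
LoutR [ 0.6268 -0.3103]
go 21.6 out 63.2 pk 40.2
UoutL -0.22653247330845705
UpkL -0.22791039371015412
LpkL -0.22017648368320544
LoutL -0.2307069971198351
hole [0.52305249 0.03184898 0.034     ]
[0.5113 0.0289 0.034 ]
[0.5348 0.0348 0.034 ]
[0.5201 0.0431 0.034 ]
[0.5259 0.0201 0.034 ]
hand [0.55418518 0.28464768 0.1       ]
hand [0.55458107 0.28587994 0.105     ]
hand [0.55497695 0.2871122  0.11      ]
[0.55178429 0.2798159  0.21935265] [0.26212537 0.23864782 0.23385382 0.23440726 0.23505846 0.23731978
 0.23987053]
205 [0.5584 0.2971 0.0876]
225 [0.5559 0.2901 0.1079]
240 [0.5531 0.2817 0.1074]
250 [0.551  0.2756 0.1056]
```

Sizes check out: go gap 21.6 mm (22), outer width 63.2 (64), pocket 40.2 (40), handle top at about z = 0.107 (0.110). The gauge yaw is -0.227. Now the grasp.

```bash
python3 - <<'E'
from rig import *
from h import *
command_gripper(.055)
print(move_l([.5547,.2861,.16],att(-.33),feed=.15,until_force=12))
print(move_l([.5547,.2861,.073],None,feed=.12,until_force=12))
s=sense(); print(s["time_s"],s["position"],s["wrist_force"])
snap("pre")
command_gripper(.02,80)
s=sense(); print(s["time_s"],s["finger_gap"],s["wrist_force"].round(2),s["ft_torque"].round(3),s["position"].round(4))
snap("grip")
E
```

```text
False
False
6.125 [0.55523775 0.28655888 0.07382607] [-0.03202637  0.39515508 -0.33037293]
6.5417 0.026658612483540855 [ 0.91 -0.2   5.47] [-0.073  0.026 -0.012] [0.5554 0.2864 0.074 ]
```

View pics/grip.png

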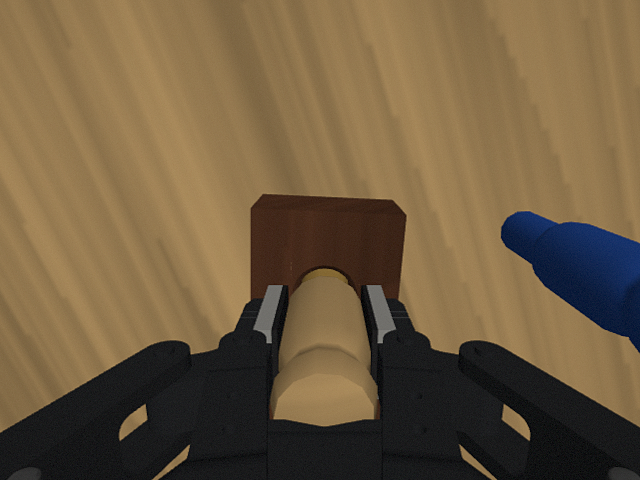

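Gripped: the gap is 26.7 mm on 28 mm wood. I'll lift, carry to just before the gauge mouth and look.

```bash
cat >> h.py <<'E'
D=np.array([np.cos(-.227),np.sin(-.227)]); N=np.array([-D[1],D[0]]); S0=.6199; C0=-.1293
def GP(x,z,y=0.0): 
    q=(S0+x)*D+(C0+y)*N; return [q[0],q[1],z]
def ginv(P): 
    P=np.asarray(P)[:2]; return (P@D-S0, P@N-C0)
E
python3 - <<'E'
from rig import *
from h import *
print(move_l([.5550,.2863,.175],None,feed=.15))
s=sense(); print(s["time_s"],s["finger_gap"],s["wrist_force"].round(2))
snap("lift")
movep(GP(-75,.12) if 0 else GP(-.075,.15),att(-.227))
sleep(.2)
s=sense(); print(s["time_s"],s["finger_gap"],s["position"].round(4),ginv(s["position"]),s["wrist_force"].round(2),s["ft_torque"].round(3))
print(s["tcp_rot"].round(4))
snap("pg")
E
```

```text
False
7.425 0.026620450386744265 [ 0.24 -0.26 -1.51]
9.6167 0.02654315529789598 [ 0.5023 -0.2477  0.1501] (np.float64(-0.07471789596851053), np.float64(0.0009576551070437644)) [ 0.33 -1.11 -1.05] [ 0.009 -0.021  0.033]
[[ 2.000e-04  2.235e-01  9.747e-01]
 [ 2.000e-04  9.747e-01 -2.235e-01]
 [-1.000e+00  3.000e-04  2.000e-04]]
```

View pics/pg.png

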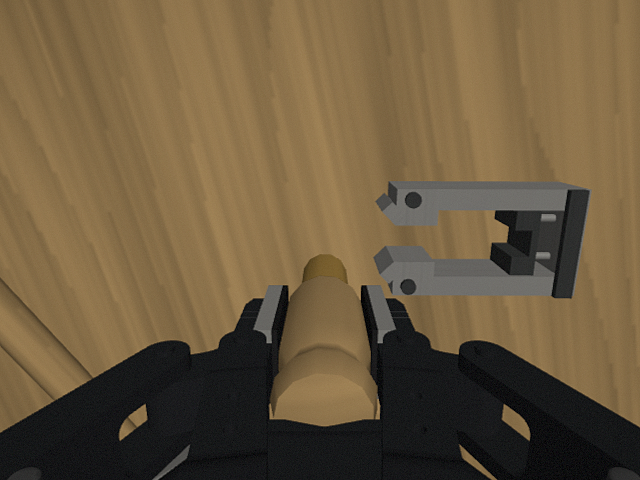

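```bash
python3 - <<'E'
from rig import camera_params
from h import *
p=camera_params("wrist"); T=p["tool_from_camera"]
def pt(x): return proj(p,x,T[:3,:3],T[:3,3])
for xl in (.064,.066,.068): print(xl,pt([xl,.010,0]),pt([xl,0,-.010]),pt([xl,0,.010]))
for nm in ("lift","pg"):
    im=load(nm)[0][235:310,285:365]
    cv2.imwrite(f"pics/z{nm}.png",cv2.resize(im[:,:,::-1],None,fx=6,fy=6,interpolation=0))
im,d,s=load("pg"); R,t=wpose(p,s)
c=im[170:310,360:600][:,:,::-1]; cv2.imwrite("pics/zg2.png",cv2.resize(c,None,fx=3.3,fy=3.3,interpolation=0))
E
```

```text
0.064 (np.float64(326.1665192163371), np.float64(252.6117140940102)) (np.float64(304.2652983469964), np.float64(273.49975973617614)) (np.float64(348.01743893615776), np.float64(273.52806384519033))
0.066 (np.float64(326.15450377967807), np.float64(251.30564561598516)) (np.float64(304.4718735087582), np.float64(272.0030846179859)) (np.float64(347.787617476482), np.float64(272.030825901288))
0.068 (np.float64(326.1427288741241), np.float64(250.02572267916804)) (np.float64(304.6743688841932), np.float64(270.53596830362676)) (np.float64(347.56233575150725), np.float64(270.5631633636992))
```

View pics/zpg.png

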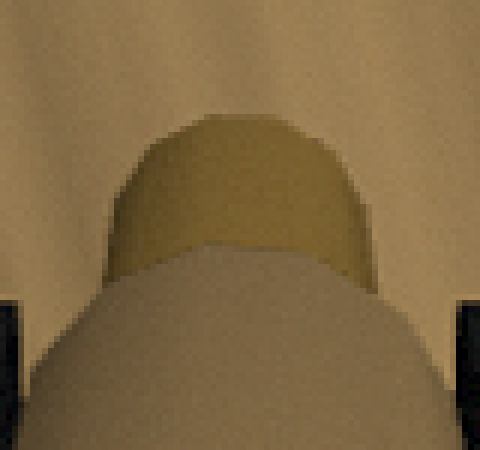

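View pics/zg2.png

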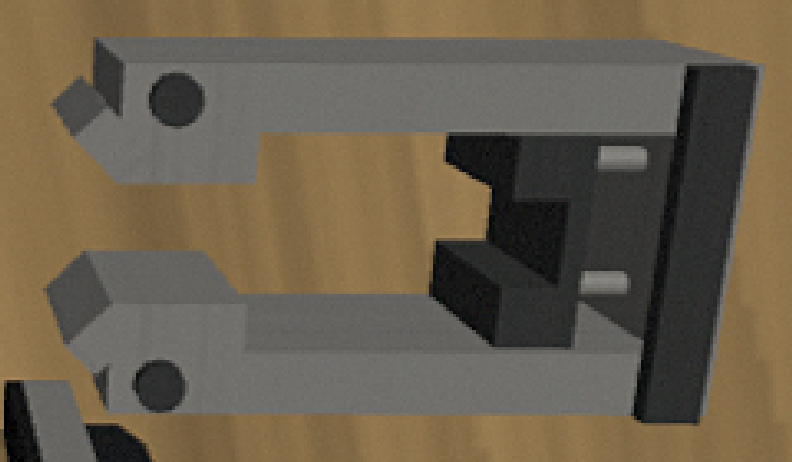

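```bash
python3 - <<'E'
from rig import camera_params
from h import *
p=camera_params("wrist"); im,d,s=load("pg"); R,t=wpose(p,s)
f=lambda x,y:((x+.5)/3.3-.5+360,(y+.5)/3.3-.5+170)
for n,x,y in [("UoutL",126,62),("UoutR",685,66),("UgoR",257,183),("UgoL",120,183),("LgoL",112,303),("LgoR",245,303),("UpkL",260,132),("UpkR",675,134),("LpkL",246,352),("LpkR",640,352),("LoutL",110,412),("LoutR",635,414),("jawU",516,160),("jawL",497,320)]:
    P=onz(p,*f(x,y),.034,R,t); print(n,(np.array(ginv(P))*1e3).round(1))
P=s["position"]; print(np.array(ginv(P))*1e3)
# jaw face in first view
im,d,s=load("wg"); R,t=wpose(p,s); f=lambda x,y:((x+.5)/3.8-.5+225,(y+.5)/3.8-.5+155)
for x,y in [(512,200),(503,360)]: print("jaw",(np.array(ginv(onz(p,*f(x,y),.034,R,t)))*1e3).round(1))
E
```

```text
UoutL [-34.7  32.3]
UoutR [59.8 31.8]
UgoR [-11.   11.3]
UgoL [-34.7  11.3]
LgoL [-35.1 -10.5]
LgoR [-11.6 -10.5]
UpkL [-11.2  20.3]
UpkR [59.8 20.1]
LpkL [-10.8 -19.7]
LpkR [ 59.6 -19.6]
LoutL [-34.6 -31.3]
LoutR [ 60.4 -31.5]
jawU [33.2 15.5]
jawL [ 33.3 -13.6]
[-74.71789597   0.95765511]
jaw [34.1 11.2]
jaw [ 33.9 -15.8]
```

Both views of the gauge agree to within 0.5 mm, and the jaw faces are at x ≈ 33.5 mm, inside the stated 20–40. The held ferrule sits 1.1 mm to -y of the TCP. I'll lower and slide.

```bash
python3 - <<'E'
from rig import *
from h import *
A=att(-.227)
def st(m):
    s=sense(); g=np.array(ginv(s["position"]))*1e3; F=s["wrist_force"]; print(m,round(s["time_s"],2),"g",g.round(2),"z",s["position"][2].round(4),"F along/side/z",(F[:2]@D).round(2),(F[:2]@N).round(2),F[2].round(2),flush=True); return g
move_l(GP(-.07,.076,.00035),A,feed=.15); sleep(.2); g=st("down")
cy=.00035+(1.3-g[1])/1e3; print(cy)
r=move_l(GP(-.054,.076,cy),A,feed=.06,until_force=6); g=st(f"mouth {r}")
r=move_l(GP(-.030,.076,cy),A,feed=.04,until_force=6); g=st(f"gap {r}")
if not r:
    r=move_l(GP(.008,.076,cy),A,feed=.04,until_force=6); g=st(f"through {r}")
snap("slide")
E
```

```text
down 10.51 g [-69.26   0.24] z 0.0772 F along/side/z 0.2 -1.66 -1.26
0.0014086880240334761
mouth False 10.93 g [-53.55   1.62] z 0.076 F along/side/z 0.05 0.63 -0.59
gap False 11.68 g [-30.22   1.44] z 0.0758 F along/side/z 0.02 -0.44 -0.94
through False 12.78 g [7.7  1.39] z 0.0759 F along/side/z -0.1 0.11 -1.3
```

View pics/slide.png

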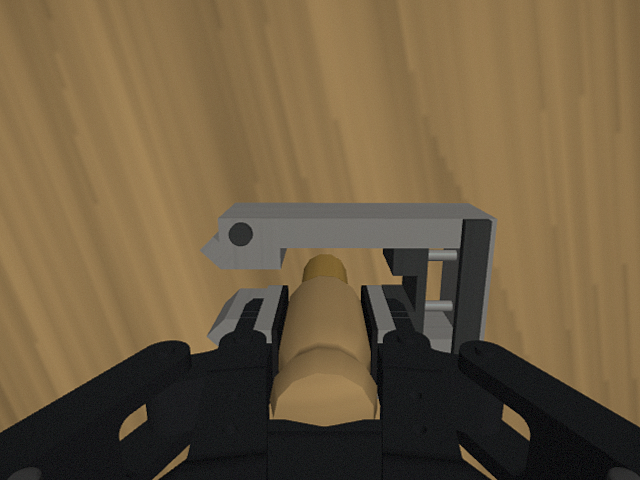

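It passed the go gap with no contact force; the ferrule at (325,265) is now in the pocket. Now I'll press the no-go jaws.

```bash
python3 - <<'E'
from rig import *
from h import *
A=att(-.227); cy=.0014
def st(m):
    s=sense(); g=np.array(ginv(s["position"]))*1e3; F=s["wrist_force"]; fa=F[:2]@D; print(m,round(s["time_s"],2),"g",g.round(2),"F",fa.round(2),(F[:2]@N).round(2),F[2].round(2),flush=True); return g,fa
_,f0=st("pre")
r=move_l(GP(.044,.076,cy),A,feed=.02,until_force=5); g,f=st(f"contact {r}")
if r:
    x=g[0]/1e3
    for i in range(6):
        fs=np.mean([ (sleep(.03),sense()["wrist_force"][:2]@D)[1] for _ in range(4)])
        F=-(fs-f0); print("press",round(F,2))
        if 7.3<F<8.7: break
        x+=np.clip((8-F)*.0004,-.002,.0015); move_l(GP(x,.076,cy),A,feed=.02)
    t0=sense()["time_s"]; fm=[]
    while sense()["time_s"]-t0<1.25: sleep(.05); fm.append(-(sense()["wrist_force"][:2]@D-f0))
    print("hold",np.min(fm),np.mean(fm),np.max(fm)); st("held"); snap("press")
E
```

```text
pre 12.82 g [7.69 1.36] F -0.48 -0.18 -0.78
contact True 14.04 g [31.08  0.86] F -2.29 0.07 0.8
press 1.08
press 2.79
press 5.28
press 6.26
press 6.51
press 7.48
hold 6.034361374129613 7.243102169175002 8.395093237181639
held 17.37 g [33.73  1.  ] F -7.59 -0.36 -2.0
```

View pics/press.png

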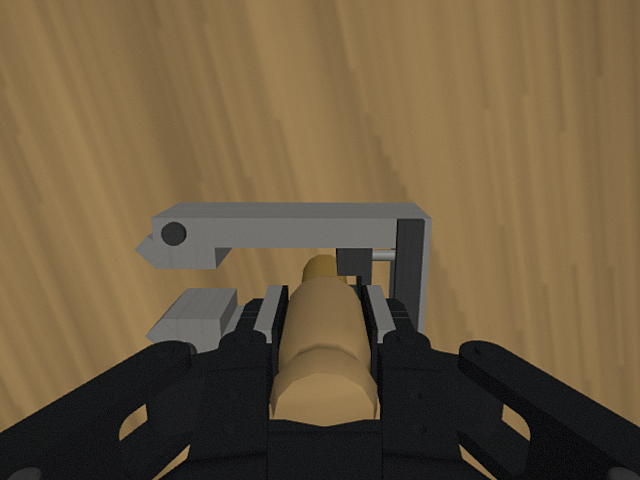

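The mean over the hold was 7.2 N, a bit low. There is ample time, so I'll press a little further to 8 N and hold again.

```bash
python3 - <<'E'
from rig import *
from h import *
A=att(-.227); cy=.0014; f0=-.2
def mean(n=10):
    v=[]
    for _ in range(n): sleep(.03); v.append(-(sense()["wrist_force"][:2]@D-f0))
    return np.mean(v)
x=ginv(sense()["position"])[0]; F=mean(); print(F)
for i in range(5):
    if 7.9<F<8.8: break
    x+=np.clip((8.3-F)*.0005,-.001,.001); move_l(GP(x,.076,cy),A,feed=.02); F=mean(); print(F,ginv(sense()["position"])[0]*1e3)
t0=sense()["time_s"]; fm=[]
while sense()["time_s"]-t0<1.3: sleep(.05); fm.append(-(sense()["wrist_force"][:2]@D-f0))
print("hold",np.min(fm),np.mean(fm),np.max(fm),sense()["time_s"])
E
```

```text
7.593066942482979
5.314294117573501 32.518783412550434
6.255948587950592 33.029610591179924
7.306138081889538 33.578764084861156
7.621305583173884 33.823204673435136
8.01609230983717 33.99555688816924
hold 7.5195018873480945 8.386586307120824 9.506653356203977 21.9833
```

Held at 8.4 N mean (7.5–9.5 N) for 1.3 s, so the no-go jaws stopped it. Next I'll draw back, lift, and go above the empty hole.

```bash
python3 - <<'E'
from rig import *
from h import *
A=att(-.227)
move_l(GP(.012,.076,.0014),A,feed=.05)
s=sense(); print(s["wrist_force"].round(2))
print(move_l(GP(.012,.172,.0014),A,feed=.15,until_force=8))
movep([.5233,.0326,.165],att(.25)); sleep(.2)
s=sense(); print(s["time_s"],s["position"].round(4),s["wrist_force"].round(2),s["finger_gap"]); snap("ph")
im=load("ph")[0][190:310,265:385]; cv2.imwrite("pics/zph.png",cv2.resize(np.clip(im[:,:,::-1]*2.0,0,255).astype(np.uint8),None,fx=5,fy=5,interpolation=0))
E
```

```text
[-0.12 -0.36 -0.49]
False
24.7917 [0.5239 0.0311 0.1648] [ 0.03  0.24 -0.97] 0.0265991008116309
```

View pics/zph.png

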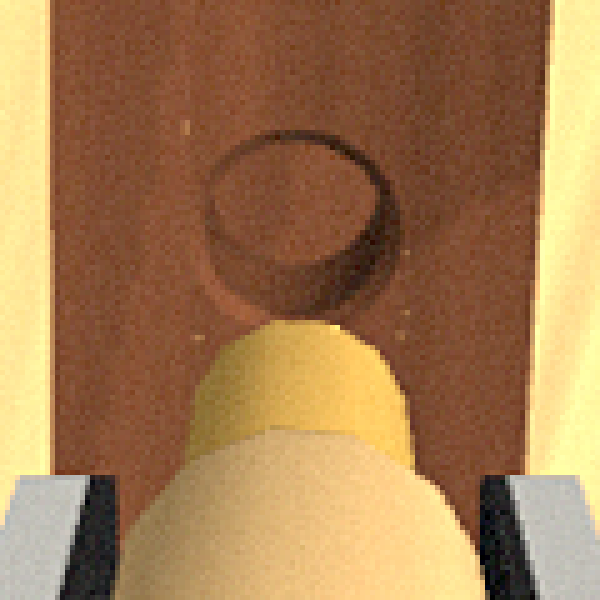

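```bash
python3 - <<'E'
from rig import camera_params
from h import *
p=camera_params("wrist"); im,d,s=load("ph"); R,t=wpose(p,s)
f=lambda x,y:((x+.5)/5-.5+265,(y+.5)/5-.5+190)
for q in [(303.5,227),(303.5,129),(303.5,318),(303.5,328),(205,225),(402,225)]:
    P=onz(p,*f(*q),.034,R,t); print(q,P.round(4), ((s["tcp_rot"].T@(P-s["position"]))*1e3).round(2))
# ferrule
T=p["tool_from_camera"]
for off in (0,-.001,-.002): print(off,proj(p,[.066,.010+off,0],T[:3,:3],T[:3,3]))
# block sides at z=.034 -> centre line
for q in [(52,100),(548,60),(52,300),(537,300)]:
    P=onz(p,*f(*q),.034,R,t); print("side",((s["tcp_rot"].T@(P-s["position"]))*1e3).round(2))
E
```

```text
(303.5, 227) [0.5236 0.0319 0.034 ] [ 1.3084e+02  9.0000e-01 -6.0000e-02]
(303.5, 129) [0.5206 0.0437 0.034 ] [ 1.3083e+02  1.3120e+01 -7.0000e-02]
(303.5, 318) [0.5264 0.0206 0.034 ] [ 1.3084e+02 -1.0740e+01 -6.0000e-02]
(303.5, 328) [0.5267 0.0193 0.034 ] [ 1.3084e+02 -1.2030e+01 -5.0000e-02]
(205, 225) [0.5119 0.0292 0.034 ] [130.84   1.14 -12.09]
(402, 225) [0.5352 0.0351 0.034 ] [130.84   1.15  11.96]
0 (np.float64(325.58643911554935), np.float64(252.1246363671136))
-0.001 (np.float64(325.58450614378165), np.float64(254.2200726957035))
-0.002 (np.float64(325.5825784188937), np.float64(256.3098211489))
side [130.84  16.67 -30.3 ]
side [130.83  21.56  29.15]
side [130.84  -8.43 -31.07]
side [130.84  -8.4   28.72]
```

The measured hole is 0.6 mm to tool +y, and the ferrule is 1.0 mm to -y, both inside the chamfer's capture range. I'll correct and descend with a force guard.

```bash
python3 - <<'E'
from rig import *
from h import *
A=att(.25); tgt=np.array([.5235,.0327])
c=tgt.copy()
for z in (.125,.106):
    r=move_l([*c,z],A,feed=.1,until_force=10); sleep(.15); e=tgt-sense()["position"][:2]; print(r,(e*1e3).round(2)); c=c+.8*e
move_l([*c,.104],A,feed=.05,until_force=6); sleep(.1)
s=sense(); print(((tgt-s["position"][:2])*1e3).round(2),s["position"][2]); f0=s["wrist_force"]
r=move_l([*c,.090],A,feed=.03,until_force=5); s=sense(); print(r,s["time_s"],s["position"].round(4),(s["wrist_force"]-f0).round(2),(s["ft_torque"]).round(3))
snap("ins")
E
```

```text
False [-0.56 -0.15]
False [0.08 0.01]
[0.33 0.1 ] 0.1040932007692043
False 27.0 [0.523  0.0325 0.0898] [ 1.2  -0.05  0.2 ] [-0.214 -0.007 -0.006]
```

View pics/ins.png

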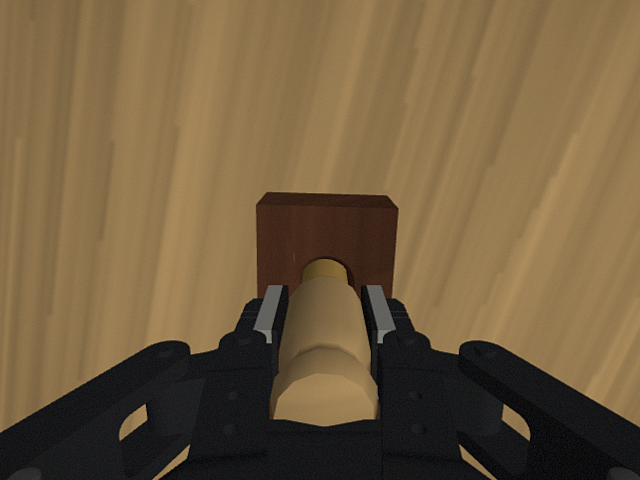

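The ferrule has gone into the hole (325,265), 10 mm below the mouth, with about 1 N of side force. I'll carry on to the floor.

```bash
python3 - <<'E'
from rig import *
from h import *
A=att(.25); s=sense(); f0=s["wrist_force"]; c=s["position"][:2]
r=move_l([.5232,.0326,.068],A,feed=.03,until_force=6); s=sense(); print(r,s["time_s"],s["position"].round(4),(s["wrist_force"]-f0).round(2),s["finger_gap"])
snap("floor")
E
```

```text
True 27.6083 [0.5234 0.0325 0.074 ] [-0.43  1.15  7.2 ] 0.02654625690429072
```

The floor is reached at TCP z = 0.0740, the same height as at pickup in the stock hole, so it is fully down. I'll release and check.

```bash
python3 - <<'E'
from rig import *
from h import *
A=att(.25)
command_gripper(.055); s=sense(); print(s["time_s"],s["position"].round(4),s["wrist_force"].round(2))
p=s["position"]
move_l([p[0],p[1],.19],A,feed=.15); movep([.40,.032,.26],A); sleep(.3)
im,d=camera("scene"); cv2.imwrite("pics/end.png",im[:,:,::-1]); im2,d2=camera("top"); cv2.imwrite("pics/endtop.png",im2[:,:,::-1])
snap("endw")
c=im[160:400,140:500][:,:,::-1]; cv2.imwrite("pics/zend.png",cv2.resize(c,None,fx=2.2,fy=2.2,interpolation=2))
print(sense()["time_s"])
# hammer/tin/etc. unchanged?
o=np.load("pics/top0im.npy").astype(int); df=(np.abs(im2.astype(int)-o).max(2)>40).astype(np.uint8)
n,l,st,ce=cv2.connectedComponentsWithStats(df)
print([ (tuple(ce[i].round()),st[i,4]) for i in range(1,n) if st[i,4]>15])
E
```

```text
28.05 [0.5226 0.0319 0.0733] [-0.42 -0.13  0.2 ]
30.0417
[((np.float64(181.0), np.float64(225.0)), np.int32(103)), ((np.float64(305.0), np.float64(239.0)), np.int32(116)), ((np.float64(319.0), np.float64(357.0)), np.int32(13498)), ((np.float64(307.0), np.float64(470.0)), np.int32(20))]
```

View pics/zend.png

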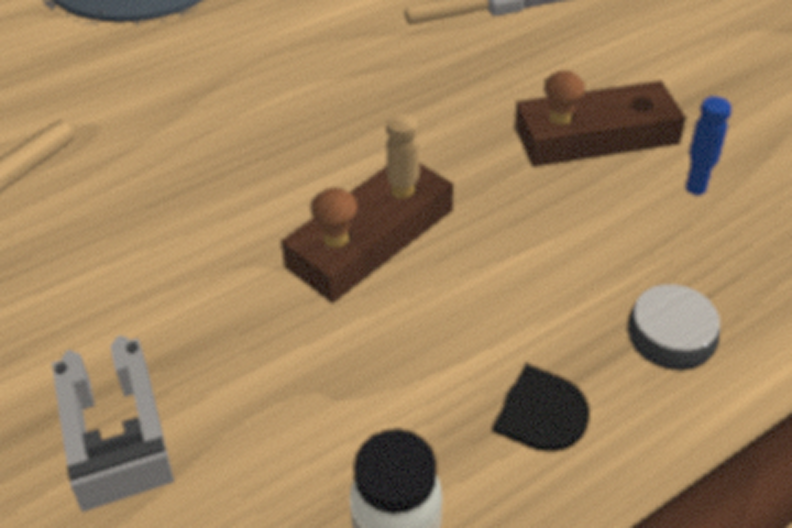

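View pics/endw.png

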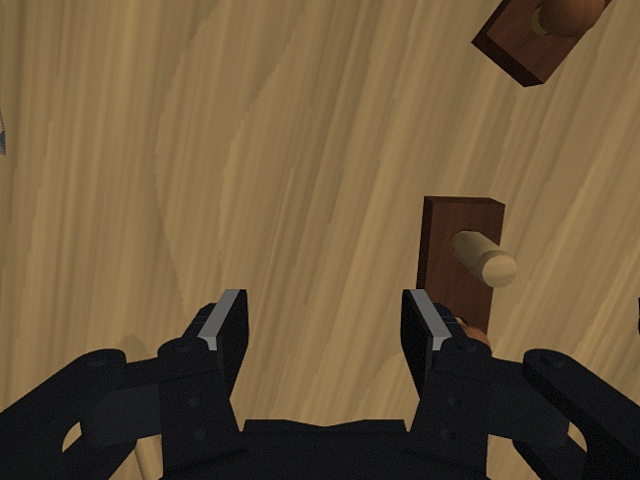

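The handle stands upright in the checked block, at zend (402,160). The stock hole at (641,103) is empty, and the top view shows no changes other than the handle and the arm.

```bash
python3 -c "
from rig import *
finish_job(); print(sense()['time_s'])"
```

```text
the job is handed in; nothing more can be done
the job is handed in; nothing more can be done
```

The job is done and handed in at about 30 s. I took the tall pale handle from the stock block and slid it upright through the go gap, with under 2 N on the wrist. I then pressed it on the no-go jaws, which stopped it, and stood it in the checked block's empty hole and let go.

- **No-go press:** the first hold was a little low, averaging 7.2 N. I pressed further and held 8.4 N on average (7.5–9.5 N) for 1.3 s. The highest reading was 9.5 N, against the 20 N limit.
- **Fully down:** the tool met the hole floor at z = 0.0740 m, the same height as at pickup.
- **Bench:** the last pictures show the handle upright and the stock hole empty. The before/after top view shows no change other than the handle and the arm; the area under the arm couldn't be compared.
- **One disagreement:** the hole centre from its rim and from the block's edges differed by about 0.9 mm. I aimed between the two, and the ferrule went in with only about 1 N of side force.

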